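Feel out the unmarked box lock and fetch the sensor head

TASK

Get the black sensor head out of the grey lock box and set it down gently, flat on its base, on the free part of the grey mat. The box's sliding cover is locked by the wing knob on the sloped front: turn the knob slowly clockwise until its resistance dips as it drops into an unmarked notch, let go of it there, then slide the cover fully open by its tab and leave it open. Leave the tape roll, the mouse and the phone stand where they are.

Things in the scene. Friction and masses are not known exactly. Their poses are not given: they have to be found in the camera images.
- knob_grip (a point): Centre of the grip bar (64 x 14 mm, 28 mm high) of the black wing knob, 30 mm out from the sloped panel along the knob axis; the bar stands 14 to 42 mm out, on a disc 56 mm across. Site x runs along the bar, y across its 14 mm, z along the axis out of the panel (30 deg from vertical, leaning to the box's front). The point turns with the knob.
- knob: The knob as a mechanism, origin where its axis meets the panel, z along the axis outwards. Its one hidden notch lies 0.5 to 1.5 rad clockwise (seen from outside) of the start. Turning takes about 0.2 N m; over the last 0.4 rad before the notch this falls to zero or below, the knob draws itself in and stays when let go; turning on past takes 0.4 to 1 N m. The cover is free only within about 0.2 rad of the notch's middle.
- cover_tab (a point): Centre of the black upright tab on the aluminium sliding cover: 12 mm (point x) by 40 mm (point y) by 30 mm high, its top 15 mm above this point; the cover's upper face lies 14 mm below this point. Site z is up; the cover opens along point +y. Site -x is the side of the sloped panel and the knob.
- cover (a joint): How far the cover has been slid open, in m: 0 shut, 0.125 fully open. It slides with about 1.5 N.
- head_centre (a point): Centre of the black sensor head, a loose block 86 mm long (point x), 42 mm wide (point y), 39 mm high (point z, up), 0.12 kg. At the start it stands in the bay under the cover, its length roughly along the sliding direction. The bay is 104 mm wide and 120 mm along the sliding direction, its rim 42 mm above its floor; some 25 to 30 mm are free on each side of the head's width.
- mat_centre (a point): Centre of the upper face of the grey mat, 150 mm (point x) by 220 mm (point y), 4 mm thick, fixed. Site z up. The tape roll stands towards its +y end, the other end is free. Behind the mat stands the fixed monitor: keep out of world x 0.52 to 0.65, y -0.17 to 0.35, up to z 0.39.
- tape_centre (a point): Centre of a buff tape roll, 90 mm across, 48 mm high, standing on the mat, loose.
- mouse_centre (a point): Centre of the computer mouse, 108 by 60 by 37 mm, loose, close in front of the knob panel.
- stand_centre (a point): Middle of the cream phone stand, 76 by 72 mm foot, 123 mm high, loose, beyond the box.
- head: The sensor head itself, origin at the middle of its underside, axes as for point head_centre.

How it is judged:
By the outcome, as a careful person would: the job done as asked, in the order asked, and still so for the second after the job is handed in, with the robot touching nothing.
It also fails if it takes over 67 s, if anything falls off the work surface, if the arm or the gripper's body presses on something with over 40 N, if the wrist force passes 120 N, or if a joint passes its speed limit or range.

ROBOT

A 6-joint arm with a two-finger parallel gripper is mounted at the origin on a cart in front of the work surface, level with it; the furniture and walls round the work are solid. World frame = base frame: x ahead of the robot, y to its left, z up, the work surface at z = 0. Lengths are in m, angles in degrees, forces in N, time in s.
With the tool pointing down it reaches from about 0.325 to 0.85 m from the base axis. Payload 15.5 kg.
Tool frame: the origin (TCP) lies midway between the tips of the shut fingers; the grasp point (between the pads) lies 19 mm behind it; z points along the fingers, y is the line along which they close (so a half turn about z gives the same grasp; the last joint's range is limited). The gripper opens to 91 mm and grips with 3 to 60 N. Pads are 32 mm wide; open, the fingers measure 118 mm over their backs; the gripper's body (76 mm by 178 mm) begins 60 mm behind the grasp point.
Start: joints at [-79.899, 28.281, 77.091, -0, 74.628, -5.472], TCP at [0.168, -0.602, 0.214] pointing down, gripper open.
Joint ranges: [-166.48, 166.48], [-47.26, 123.95], [12.59, 153.08], [-70.14, 250.14], [6.76, 159.57], [-176.63, 176.63]. Speed limits (degrees/s): [108.29, 108.29, 147.25, 172.46, 172.46, 172.46].

INTERFACE

Orientations are given as a 3x3 rotation matrix whose columns are the frame's x, y, z axes.
In Python, from bench import ctrl gives the robot as it stands. The module is installed in compiled form; this text tells all that it offers. Calls block until the motion is done:
- ctrl.goto(position, orientation): joint-space move of the TCP to a pose.
- ctrl.move_l(position, vel=0.15, ori=None, contact_N=None): straight line of the TCP; ori=None keeps the orientation; vel is the mean speed in m/s. With contact_N (N) it stops when the force on the tool has changed by that much, and returns True; else False.
- ctrl.movej(angles): joint-space move.
- ctrl.command_gripper(opening): opening from 0.0 (shut) to 1.0 (fully open); the grip force is fixed at half the most; returns when the fingers have stopped.
- ctrl.sleep(seconds).
- ctrl.ik(position, orientation): joint angles nearest the present ones, or None.
- ctrl.read_camera(name): name is "side" or "top"; returns the picture (420x560x3 uint8, blue, green, red); there is no depth.
- ctrl.camera_params(name): a dict with "fx", "fy", "cx", "cy" (pixels), "pose" (4x4, takes a point from camera to world coordinates). Camera axes: x right, y up, looking along -z (the intrinsics and any distortion apply to the point x, -y, -z); pixel columns grow to the right and rows downward; lengths in m; the calibration is good to about 2 mm. A picture is of the moment at which its call begins. camera_params takes no time and is no camera call.
A pose or a line that the arm cannot do raises ctrl.MotionError and nothing moves.
- ctrl.sign_off(): hands the job in; it is judged then, once.
Readings, each from a call of its own:
- ctrl.current_t(): time.
- ctrl.current_q(): joint angles.
- ctrl.current_dq(): joint speeds.
- ctrl.current_effort(): joint torques, N m.
- ctrl.current_tool_pos(): TCP position.
- ctrl.current_eef_rot(): TCP orientation.
- ctrl.current_contact_force(): force on the tool from outside, world axes, zero at the start.
- ctrl.current_wrist_torque(): the same for the moment, N m.
- ctrl.current_grip_width(): opening from 0.0 (shut) to 1.0 (fully open).
- ctrl.current_grasp_force(): force on a finger pad.
Only numpy, scipy, OpenCV 4.12 (cv2) and the standard library are available. Lean on these libraries where they do the work, as an engineer would, in place of code of your own. Each camera call takes 0.05 s, during which the arm holds its last target. There are 200 camera calls.

## Working session

There is one attempt and no reset: what is moved stays moved. The work goes in short steps, each a Python script; the robot and the scene stay as the last script left them, time stands still between calls to the robot, and variables do not carry over. Pictures are saved under pics/ and viewed, at most 10 in all, crops included, and the job is handed in when it is done.

```bash
mkdir -p pics; python3 - <<'E'
from bench import ctrl
import cv2,numpy as np
np.set_printoptions(precision=4,suppress=True)
for n in("side","top"):
    cv2.imwrite(f"pics/{n}0.png",ctrl.read_camera(n)); p=ctrl.camera_params(n); print(n,{k:(np.array(v) if k=="pose" else v) for k,v in p.items()})
print(ctrl.current_t())
E
```

```text
side {'fx': 389.51651864429994, 'fy': 389.51651864429994, 'cx': 282.67610872791636, 'cy': 215.9571325452949, 'pose': array([[ 0.9998,  0.0195,  0.006 ,  0.5332],
       [-0.0026,  0.4132, -0.9106, -0.9991],
       [-0.0203,  0.9104,  0.4131,  0.4676],
       [ 0.    ,  0.    ,  0.    ,  1.    ]])}
top {'fx': 495.5963717506971, 'fy': 495.5963717506971, 'cx': 272.93399933348763, 'cy': 203.274874137649, 'pose': array([[ 0.0282,  0.9914, -0.1281,  0.3657],
       [-0.9996,  0.0292,  0.0053, -0.189 ],
       [ 0.009 ,  0.1279,  0.9917,  1.2016],
       [ 0.    ,  0.    ,  0.    ,  1.    ]])}
0.1
```

View pics/side0.png

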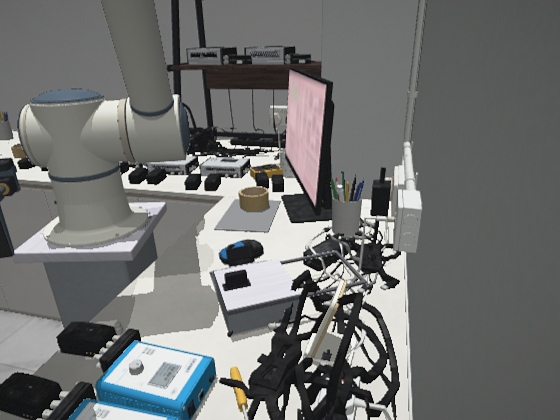

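View pics/top0.png

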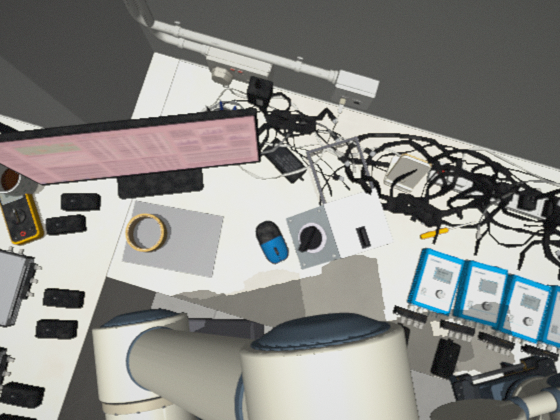

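```bash
python3 - <<'E'
import cv2
a=cv2.imread("pics/top0.png")[170:290,240:400]
cv2.imwrite("pics/topc.png",cv2.resize(a,None,fx=5,fy=5,interpolation=cv2.INTER_CUBIC))
a=cv2.imread("pics/side0.png")[230:370,200:360]
cv2.imwrite("pics/sidec.png",cv2.resize(a,None,fx=4,fy=4,interpolation=cv2.INTER_CUBIC))
E
```

```text
(no output)
```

View pics/topc.png

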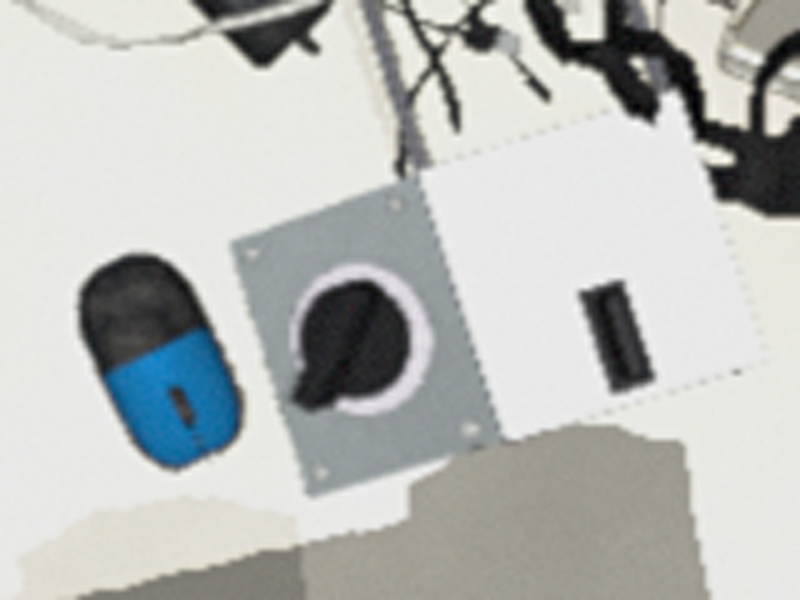

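View pics/sidec.png

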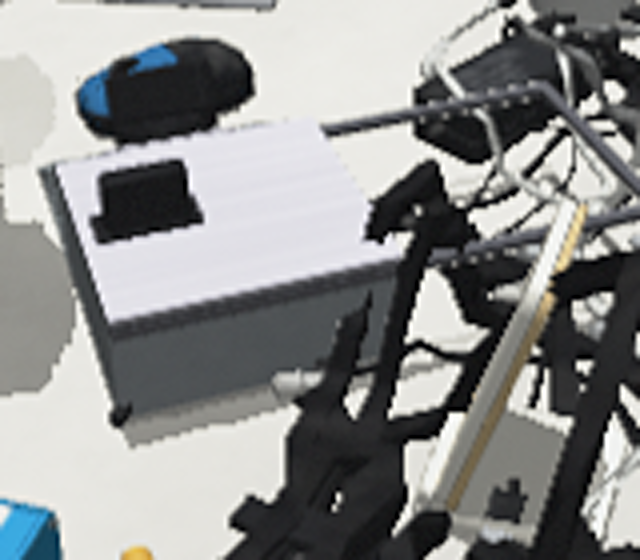

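```bash
cat > h.py <<'E'
from bench import ctrl
import cv2,numpy as np
np.set_printoptions(precision=4,suppress=True)
def ray(n,uv):
    p=ctrl.camera_params(n);T=np.array(p["pose"])
    d=T[:3,:3]@np.array([(uv[0]-p["cx"])/p["fx"],-(uv[1]-p["cy"])/p["fy"],-1]);return T[:3,3],d/np.linalg.norm(d)
def plane(n,uv,z):
    o,d=ray(n,uv);return o+d*(z-o[2])/d[2]
def tri(us,ut):
    a,d=ray("side",us);b,e=ray("top",ut)
    s=np.linalg.lstsq(np.c_[d,-e],b-a,rcond=None)[0];P,Q=a+s[0]*d,b+s[1]*e
    return (P+Q)/2,np.linalg.norm(P-Q)
def proj(n,X):
    p=ctrl.camera_params(n);T=np.array(p["pose"]);c=T[:3,:3].T@(np.array(X)-T[:3,3])
    return np.array([p["cx"]+p["fx"]*c[0]/-c[2],p["cy"]-p["fy"]*c[1]/-c[2]])
E
python3 - <<'E'
from h import *
S=lambda x,y:(200+x/4,230+y/4); T=lambda x,y:(240+x/5,170+y/5)
for s,t in(((52,165),(505,440)),((110,325),(765,360)),((300,122),(422,172)),((143,168),(630,332))):print(tri(S(*s),T(*t)))
for n,p in dict(pTL=(232,243),pTR=(410,180),pBR=(500,440),pBL=(312,495),ring=(362,338)).items():print(n,plane("top",T(*p),.05),plane("top",T(*p),.08))
print("mouse",plane("top",T(160,360),.03))
for p in((135,200),(222,216),(212,277),(107,262)):print("mat",plane("top",p,.004))
im=cv2.imread("pics/top0.png");g=cv2.cvtColor(im,cv2.COLOR_BGR2GRAY)[215:260,285:340].astype(float)
cv2.imwrite("pics/knob.png",cv2.resize(np.clip(g*4-40,0,255).astype(np.uint8),None,fx=12,fy=12,interpolation=cv2.INTER_CUBIC))
m=cv2.inRange(cv2.cvtColor(im,cv2.COLOR_BGR2HSV),(8,70,60),(25,255,255))
c=max(cv2.findContours(m[190:280,100:230],0,2)[0],key=cv2.contourArea);(x,y),r=cv2.minEnclosingCircle(c);print("tape",plane("top",(x+100,y+190),.05),r)
E
```

```text
(array([ 0.3913, -0.3546,  0.0603]), np.float64(0.0001189081041377047))
(array([ 0.433 , -0.4745,  0.0574]), np.float64(0.00304646839323714))
(array([ 0.5126, -0.315 ,  0.0584]), np.float64(0.003149563396894987))
(array([ 0.4418, -0.4058,  0.0899]), np.float64(0.0027348954373624984))
pTL [ 0.4793 -0.2276  0.05  ] [ 0.4763 -0.2265  0.08  ]
pTR [ 0.5114 -0.3102  0.05  ] [ 0.5076 -0.3071  0.08  ]
pBR [ 0.3914 -0.3538  0.05  ] [ 0.3907 -0.3495  0.08  ]
pBL [ 0.3637 -0.2673  0.05  ] [ 0.3638 -0.2653  0.08  ]
ring [ 0.4367 -0.2891  0.05  ] [ 0.4349 -0.2865  0.08  ]
mouse [ 0.4248 -0.1956  0.03  ]
mat [0.5185 0.1403 0.004 ]
mat [ 0.4856 -0.0727  0.004 ]
mat [ 0.3386 -0.0549  0.004 ]
mat [0.3671 0.1975 0.004 ]
tape [0.4362 0.098  0.05  ] 20.7231388092041
```

View pics/knob.png

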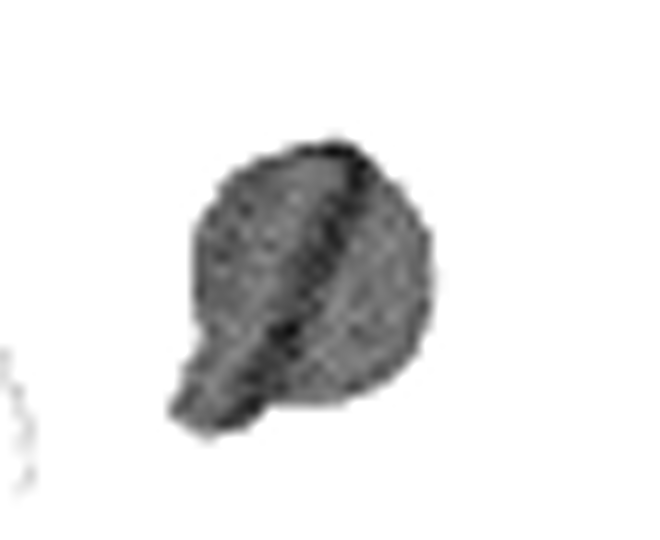

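```bash
cat >> h.py <<'E'
s=np.array([.951,.310,0]);s/=np.linalg.norm(s);f=np.array([-s[1],s[0],0]);Z=np.array([0,0,1.])
n=.5*f+np.sqrt(.75)*Z;t=np.cross(n,s)  # t: in panel, downslope
K0=np.array([.438,-.291,.029])
from scipy.spatial.transform import Rotation as Ro
def pplane(uv,h):
    o,d=ray("top",uv);return o+d*((K0+h*n-o)@n)/(d@n)
def kR(ang,flip=0): # tool: z=-n, x along bar at panel angle ang (from s towards t)
    x=(np.cos(ang)*s+np.sin(ang)*t)*(1-2*flip);return np.c_[x,np.cross(-n,x),-n]
E
python3 - <<'E'
from h import *
px=lambda x,y:(285+x/12-.5,215+y/12-.5)
P=[(pplane(px(*p),.042)-K0) for p in((335,180),(300,250),(265,330),(230,400))]
Q=np.array([[p@s,p@t] for p in P]);print("edge s,t",Q);d=Q[0]-Q[-1];a=np.arctan2(d[1],d[0]);print("ang",np.degrees(a),"offset",Q.mean(0)@[-np.sin(a),np.cos(a)])
e=pplane(px(190,423),.042)-K0;print("end along bar",e@s*np.cos(a)+e@t*np.sin(a))
D=pplane(px(313,272),.014)-K0;print("disc ctr s,t",D@s,D@t)
print("stand",[tri((345,283),(x,y))for x,y in((420,155),(395,185))],plane("top",(407,173),.06))
for fl in(0,1):
  for r in(0,.8,1.8):
    print(fl,r,[ctrl.ik(K0+h*n,kR(a-r,fl)) for h in(.021,.13)])
E
```

```text
edge s,t [[ 0.0161 -0.0247]
 [ 0.0055 -0.0135]
 [-0.007  -0.0016]
 [-0.0177  0.0097]]
ang -45.48956342248455 offset -0.0058228025452704635
end along bar -0.027573025062451215
disc ctr s,t 0.0017981549598073078 -0.002046960055680719
stand [(array([ 0.6199, -0.515 ,  0.1369]), np.float64(0.0003779151454445813)), (array([ 0.5929, -0.4719,  0.1023]), np.float64(0.070445418356556))] [ 0.594  -0.5075  0.06  ]
0 0 [None, array([-18.9291,  20.1658, 119.6761, -50.5539,  31.1455, 140.6086])]
0 0.8 [None, array([ -18.9291,   20.1658,  119.6761,  -50.5539,   31.1455, -173.5548])]
0 1.8 [None, array([ -18.9291,   20.1658,  119.6761,  -50.5539,   31.1455, -116.259 ])]
1 0 [None, array([-18.9291,  20.1658, 119.6761, -50.5539,  31.1455, -39.3914])]
1 0.8 [None, array([-18.9291,  20.1658, 119.6761, -50.5539,  31.1455,   6.4452])]
1 1.8 [None, array([-18.9291,  20.1658, 119.6761, -50.5539,  31.1455,  63.741 ])]
```

```bash
python3 - <<'E'
from h import *
a=np.radians(-45.5)
for h in(.1,.08,.06,.05,.04,.03): print(h,ctrl.ik(K0+h*n,kR(a,1)))
for tilt in(5,10,15,20,30):   # lean tool axis from n towards vertical
  for w in(f,s,-s):
    ax=np.cross(n,Z if w is f else w);ax/=np.linalg.norm(ax);R=Ro.from_rotvec(ax*np.radians(tilt)).as_matrix()
    print(tilt,w,ctrl.ik(K0+.021*n,R@kR(a,1)))
E
```

```text
0.1 [-20.7759  23.9543 120.3528 -57.2376  27.5928 -33.3888]
0.08 [-21.9613  26.523  120.6311 -62.4681  25.5842 -28.6368]
0.06 [-23.1105  29.1074 120.7685 -68.2764  23.9027 -23.322 ]
0.05 None
0.04 None
0.03 None
5 [-0.3099  0.9508  0.    ] [-28.0269  32.6    117.8652 -58.1796  20.1814 -36.857 ]
5 [0.9508 0.3099 0.    ] [-22.4189  34.8985 117.0125 -67.6026  28.0999 -22.5013]
5 [-0.9508 -0.3099 -0.    ] None
10 [-0.3099  0.9508  0.    ] [-30.6671  31.6905 114.9187 -36.715   22.1741 -60.3504]
10 [0.9508 0.3099 0.    ] [-20.0632  36.0933 113.3088 -59.6076  34.9862 -28.4761]
10 [-0.9508 -0.3099 -0.    ] [-32.4968  34.2449 127.4483 222.1015  15.4652  38.4528]
15 [-0.3099  0.9508  0.    ] [-33.1446  31.3586 111.8271 -21.237   26.5981 -77.5035]
15 [0.9508 0.3099 0.    ] [-18.133   37.645  109.5428 -54.3491  41.8942 -32.1217]
15 [-0.9508 -0.3099 -0.    ] [-36.9385  35.2855 130.5499 191.3962  19.2271  64.5836]
20 [-0.3099  0.9508  0.    ] [-35.444   31.5463 108.6226 -11.1597  32.2554 -88.9455]
20 [0.9508 0.3099 0.    ] [-16.5789  39.4899 105.7352 -50.6731  48.6815 -34.5339]
20 [-0.9508 -0.3099 -0.    ] [-41.8766  37.0593 133.3484 172.0589  26.0081  78.4127]
30 [-0.3099  0.9508  0.    ] [ -39.4897   33.2407  101.9791   -0.       44.7802 -102.0442]
30 [0.9508 0.3099 0.    ] [-14.4195  43.8534  98.0594 -46.0169  61.7371 -37.5416]
30 [-0.9508 -0.3099 -0.    ] [-52.7415  42.6543 137.6173 150.2498  41.6452  86.1896]
```

```bash
cat >> h.py <<'E'
A0=np.radians(-45.5)
def kpose(r,h=.040,lean=15,flip=1,a0=A0):
    "grasp point h out on the axis, bar turned r clockwise, tool back-axis leaning along the bar"
    a=a0-r;b=np.cos(a)*s+np.sin(a)*t;L=np.radians(lean)
    z=-(np.cos(L)*n+np.sin(L)*b);y=np.cross(-n,b)*(1-2*flip)
    return K0+h*n+.019*z,np.c_[np.cross(y,z),y,z]
E
python3 - <<'E'
from h import *
for fl in(0,1):
 for L in(10,15,20):
  print(fl,L)
  for r in np.arange(0,1.9,.3):
    q=ctrl.ik(*kpose(r,.04,L,fl));print(round(r,1),q)
  print("hi",ctrl.ik(*kpose(0,.12,L,fl)))
E
```

```text
0 10
0.0 [-25.2543  33.6422 112.3379 -44.8029  31.0768 132.3751]
0.3 [-27.3268  32.8152 112.9912 -40.7953  28.1971 143.8501]
0.6 [-29.319   32.115  114.25   -38.105   24.4748 156.6643]
0.9 [-31.0943  31.621  116.034  -37.5172  20.0013 171.683 ]
1.2 [ -32.5063   31.4178  118.2241  -41.1579   15.0248 -168.8554]
1.5 [ -33.403    31.5824  120.6633  -55.3702   10.2683 -138.4576]
1.8 None
hi [-21.3142  24.6174 112.2076 -35.9833  39.6545 125.3712]
0 15
0.0 [-25.423   34.2138 108.2171 -36.0026  37.6757 123.652 ]
0.3 [-28.3409  33.0185 109.1398 -30.0941  34.1839 132.6398]
0.6 [-31.192   31.9605 110.9236 -24.7162  29.4687 142.119 ]
0.9 [-33.8092  31.1598 113.4675 -19.8886  23.5342 152.1738]
1.2 [-35.9979  30.7588 116.6226 -15.901   16.4272 163.2206]
1.5 None
1.8 None
hi [-21.7397  25.6864 108.2411 -30.3532  46.1391 119.7714]
0 20
0.0 [-25.6759  35.2035 104.1213 -30.2021  44.4956 117.9254]
0.3 [-29.3282  33.679  105.2854 -23.0773  40.6634 125.2473]
0.6 [-32.9452  32.2873 107.5396 -15.932   35.371  132.422 ]
0.9 [-36.3472  31.1833 110.7661  -8.1804  28.6302 138.8889]
1.2 [-39.3122  30.5652 114.7
[... 758 characters left out ...]
  29.4687 -37.881 ]
0.9 [-33.8092  31.1598 113.4675 -19.8886  23.5342 -27.8262]
1.2 [-35.9979  30.7588 116.6226 -15.901   16.4272 -16.7794]
1.5 [-37.5316  30.9112 120.1911 -14.7898   8.2591  -2.4935]
1.8 None
hi [-21.7397  25.6864 108.2411 -30.3532  46.1391 -60.2286]
1 20
0.0 [-25.6759  35.2035 104.1213 -30.2021  44.4956 -62.0746]
0.3 [-29.3282  33.679  105.2854 -23.0773  40.6634 -54.7527]
0.6 [-32.9452  32.2873 107.5396 -15.932   35.371  -47.578 ]
0.9 [-36.3472  31.1833 110.7661  -8.1804  28.6302 -41.1111]
1.2 [-39.3122  30.5652 114.795    1.7294  20.5235 -36.7884]
1.5 [-41.5587  30.6706 119.4056  20.666   11.4282 -41.2405]
1.8 None
hi [-22.225   27.0919 104.3399 -26.3243  52.5947 -64.2071]
```

```bash
python3 - <<'E'
from h import *
p,R=kpose(0,.16);ctrl.goto(p,R);print(ctrl.current_t(),ctrl.current_tool_pos()-p)
cv2.imwrite("pics/top1.png",ctrl.read_camera("top"))
p,R=kpose(0);print(ctrl.move_l(p,.12,contact_N=8),ctrl.current_tool_pos()-p)
F0=ctrl.current_contact_force();M0=ctrl.current_wrist_torque()
ctrl.command_gripper(0.1)
print(ctrl.current_t(),ctrl.current_grip_width()*91,ctrl.current_grasp_force())
F=ctrl.current_contact_force();M=ctrl.current_wrist_torque();print("F0",F0,M0,"F",F,M,"tool-frame F",R.T@(F-F0),R.T@(M-M0))
E
```

```text
1.7917 [ 0.0002 -0.0008  0.0002]
False [0.0001 0.0001 0.0005]
4.15 13.882871028967847 29.96494710445404
F0 [ 0.2993 -0.1705 -0.9289] [ 0.2698 -0.2699 -0.0504] F [ 5.3965  9.7915 -2.7625] [ 2.2723 -1.1062  0.2264] tool-frame F [ 0.5791 11.0916 -2.2859] [-2.1748  0.2167 -0.098 ]
```

```bash
cat >> h.py <<'E'
def axt():
    R=np.array(ctrl.current_eef_rot());F=np.array(ctrl.current_contact_force())-F00;M=np.array(ctrl.current_wrist_torque())-M00
    return (M-np.cross(.196*R[:,2],F))@n, R.T@F
F00=np.array([.2993,-.1705,-.9289]);M00=np.array([.2698,-.2699,-.0504])
E
python3 - <<'E'
from h import *
p,R=kpose(0);off=0
for i in range(4):
    x,Fl=axt();print(round(off*1e3,2),x,Fl)
    if abs(Fl[1])<3: break
    off+=.0005;ctrl.move_l(p+off*R[:,1],.02)
dv=off*R[:,1];np.save("dv.npy",dv)
for r in np.arange(.05,.36,.05):
    p,R=kpose(r);ctrl.goto(p+dv,R);x,Fl=axt();print(round(r,2),round(x,3),Fl,round(ctrl.current_t(),2))
E
```

```text
0.0 0.09339294302712502 [ 0.5791 11.0951 -2.2691]
0.5 0.10148652428350345 [ 0.1115  6.9677 -1.2868]
1.0 0.05161169389079513 [ 0.553   2.6651 -0.6962]
0.05 -0.095 [-0.0065  5.4343 -1.0634] 4.9
0.1 -0.075 [ 1.6344  5.8041 -2.1305] 5.15
0.15 -0.016 [ 1.0264  5.9166 -2.5966] 5.4
0.2 -0.14 [ 0.473   5.932  -2.3107] 5.65
0.25 -0.102 [ 0.4728  5.9145 -2.0778] 5.9
0.3 -0.039 [ 1.8704  6.8762 -1.7755] 6.15
0.35 -0.049 [ 2.4847  7.3186 -2.0316] 6.4
```

```bash
python3 - <<'E'
from h import *
dv=np.load("dv.npy");lo=9
for r in np.arange(.40,1.0,.04):
    p,R=kpose(r);ctrl.goto(p+dv,R);v=[]
    for k in range(4):
        v.append(axt());ctrl.sleep(.02)
    M=R.T@(np.array(ctrl.current_wrist_torque())-M00);x=np.mean([a[0] for a in v]);lo=min(lo,x)
    print(round(r,2),round(x,3),round(np.std([a[0] for a in v]),3),np.round(v[-1][1],1),"M",M.round(2),round(ctrl.current_grip_width()*91,2),round(ctrl.current_t(),2))
    if x>lo+.25: break
E
```

```text
0.4 -0.148 0.033 [ 2.7  6.6 -1.3] M [-1.5   0.59  0.05] 13.6 6.72
0.44 -0.028 0.039 [ 3.2  7.7 -1. ] M [-1.46  0.71 -0.03] 13.89 7.03
0.48 0.024 0.041 [ 2.8  7.3 -1.2] M [-1.56  0.78 -0.04] 13.85 7.35
0.52 0.008 0.049 [ 3.6  7.1 -0.6] M [-1.51  0.8   0.01] 13.66 7.67
0.56 -0.052 0.04 [ 4.1  7.1 -1.1] M [-1.46  0.9   0.05] 13.93 7.98
0.6 0.011 0.028 [ 3.9  6.2 -1. ] M [-1.49  0.94 -0.03] 13.97 8.3
0.64 -0.027 0.04 [ 4.   7.6 -1.7] M [-1.5   0.93  0.01] 14.04 8.62
0.68 -0.044 0.017 [4.3 7.5 0.2] M [-1.45  1.    0.07] 13.59 8.93
0.72 -0.139 0.011 [ 4.4  7.  -0.6] M [-1.43  1.04  0.14] 13.7 9.25
0.76 -0.289 0.015 [ 3.8  7.3 -0.3] M [-1.37  1.03  0.29] 13.94 9.57
0.8 -0.312 0.009 [ 4.2  7.  -1.5] M [-1.42  1.07  0.33] 14.05 9.88
0.84 -0.197 0.02 [ 5.7  5.6 -1.1] M [-1.39  1.11  0.18] 13.85 10.2
0.88 -0.111 0.027 [ 5.   7.  -0.5] M [-1.35  1.21  0.12] 13.85 10.52
0.92 -0.109 0.032 [ 5.5  7.  -0.5] M [-1.3   1.26  0.1 ] 13.66 10.83
0.96 -0.028 0.024 [ 6.   7.3 -0.1] M [-1.3   1.33  0.1 ] 13.74 11.15
```

```bash
python3 - <<'E'
from h import *
dv=np.load("dv.npy")
for r in np.arange(.99,1.3,.03):
    p,R=kpose(r);ctrl.goto(p+dv,R);v=[]
    for k in range(4):
        v.append(axt());ctrl.sleep(.02)
    M=R.T@(np.array(ctrl.current_wrist_torque())-M00);x=np.mean([a[0] for a in v])
    print(round(r,2),round(x,3),np.round(v[-1][1],1),"M",M.round(2),round(ctrl.current_t(),2))
    if x>.12: break
E
```

```text
0.99 -0.013 [ 6.2  6.2 -0.6] M [-1.19  1.39 -0.02] 11.47
1.02 0.036 [ 5.6  6.5 -0.1] M [-1.18  1.29 -0.02] 11.78
1.05 0.063 [6.9 5.7 0.7] M [-1.13  1.34 -0.05] 12.1
1.08 0.045 [6.3 5.6 0. ] M [-1.14  1.45 -0.08] 12.42
1.11 0.329 [6.7 5.6 0.8] M [-1.12  1.57 -0.29] 12.73
```

```bash
cat >> h.py <<'E'
def down(x): 
    x=np.array(x,float);x/=np.linalg.norm(x);return np.c_[x,np.cross(-Z,x),-Z]
TAB=np.array([.442,-.406,.074])
E
python3 - <<'E'
from h import *
dv=np.load("dv.npy")
p,R=kpose(1.04);ctrl.goto(p+dv,R);print(axt())
ctrl.command_gripper(.7);print(ctrl.current_t())
ctrl.move_l(p+dv-.11*R[:,2],.2);ctrl.command_gripper(0)
g=TAB-.058*s;D=down(s)
for w in(s,-s): print(ctrl.ik(np.r_[g[:2],.2],down(w)),ctrl.ik(np.r_[(g+.17*s)[:2],.07],down(w)))
print(ctrl.current_q(),ctrl.current_t())
E
```

```text
(np.float64(0.26804513740500624), array([ 5.4329,  5.0788, -0.0761]))
13.8667
[-53.5817  24.9749  85.5034  -0.      69.5217  18.3638] [-39.2581  39.9132  79.5436  -0.      60.5432  32.6873]
[ -53.5817   24.9749   85.5034   -0.       69.5217 -161.6362] [ -39.2581   39.9132   79.5436   -0.       60.5432 -147.3127]
[-33.0716  17.4291 112.238  -11.1864  36.2913 -28.8402] 15.5917
```

```bash
python3 - <<'E'
from h import *
g=TAB-.058*s;D=down(s)
ctrl.goto(np.r_[g[:2],.15],D)
im=ctrl.read_camera("top");a=im[170:290,240:400];cv2.imwrite("pics/t2.png",cv2.resize(np.clip(a*1.0,0,255).astype(np.uint8),None,fx=5,fy=5,interpolation=cv2.INTER_CUBIC))
print(ctrl.move_l(np.r_[g[:2],.071],.1,contact_N=8))
F0=np.array(ctrl.current_contact_force())
print(ctrl.move_l(np.r_[(g+.172*s)[:2],.071],.06,contact_N=9))
P=np.array(ctrl.current_tool_pos());print(P,(P-g)@s,np.array(ctrl.current_contact_force())-F0,ctrl.current_t())
E
```

```text
False
True
[ 0.5249 -0.3787  0.0707] 0.14529646567044135 [-4.7194 -2.0425  3.7115] 19.5417
```

View pics/t2.png

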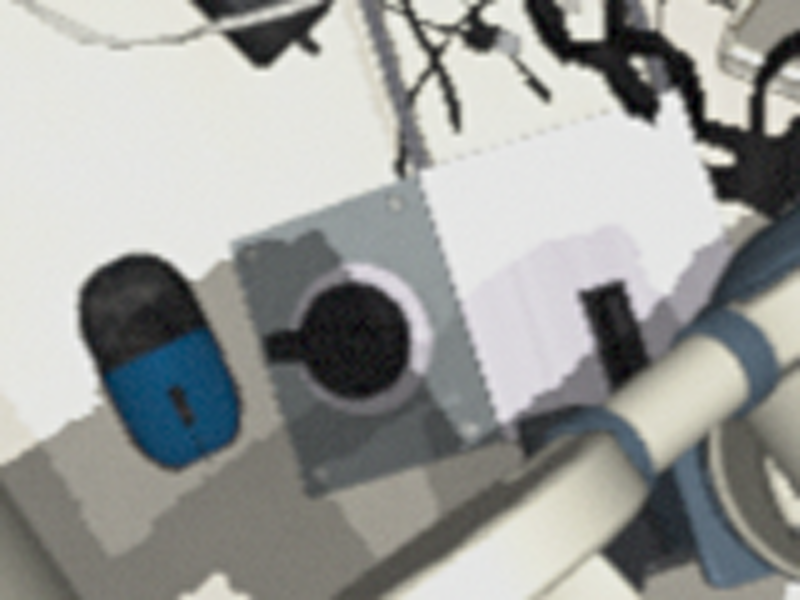

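```bash
python3 - <<'E'
from h import *
g=TAB-.058*s
P=np.array(ctrl.current_tool_pos())
print(ctrl.move_l(P+.012*s,.04,contact_N=15));P2=np.array(ctrl.current_tool_pos());print((P2-g)@s,ctrl.current_contact_force())
ctrl.move_l(P2-.012*s,.1);ctrl.move_l(np.r_[(P2-.02*s)[:2],.22],.25)
ctrl.movej([-79.899,28.281,77.091,0,74.628,-5.472])
im=ctrl.read_camera("top");cv2.imwrite("pics/top3.png",im);cv2.imwrite("pics/side3.png",ctrl.read_camera("side"))
cv2.imwrite("pics/t3.png",cv2.resize(im[130:260,280:440],None,fx=5,fy=4.6,interpolation=cv2.INTER_CUBIC));print(ctrl.current_t())
E
```

```text
True
0.14526953554089028 [-6.6521 -4.0188  3.9444]
22.3667
```

View pics/t3.png

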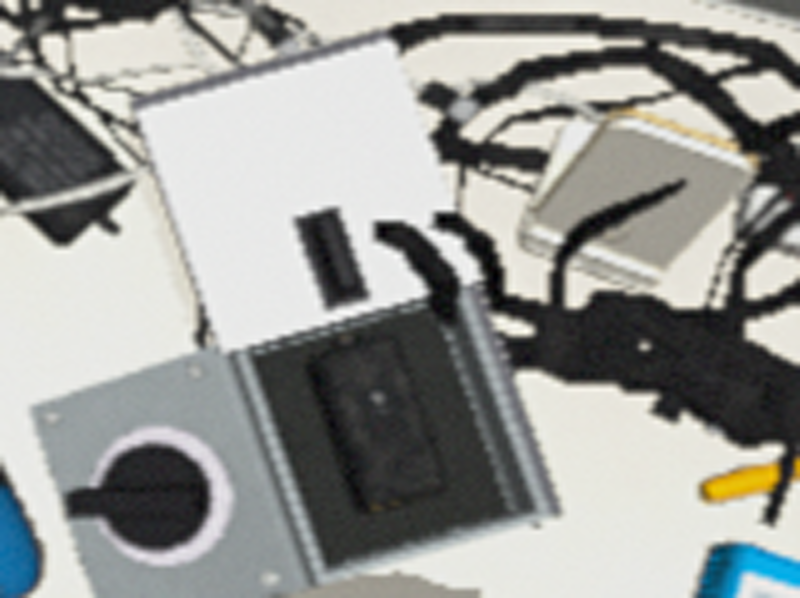

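```bash
python3 - <<'E'
import cv2,numpy as np
g=cv2.cvtColor(cv2.imread("pics/top3.png"),cv2.COLOR_BGR2GRAY)[195:250,325:390].astype(float)
cv2.imwrite("pics/head.png",cv2.resize(np.clip(g*4-60,0,255).astype(np.uint8),None,fx=10,fy=10,interpolation=cv2.INTER_CUBIC))
E
```

```text
(no output)
```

View pics/head.png

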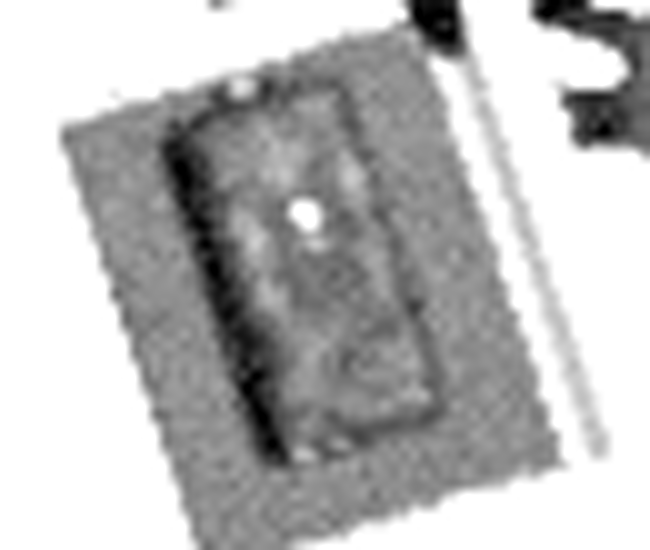

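```bash
python3 - <<'E'
from h import *
q=lambda x,y:(325+x/10-.5,195+y/10-.5)
C=np.array([plane("top",q(*p),.052) for p in((195,125),(350,85),(440,410),(285,455))]);print(C,C.mean(0))
d1=C[1]-C[2]+C[0]-C[3];print("yaw",np.degrees(np.arctan2(d1[1],d1[0])),"s",np.degrees(np.arctan2(s[1],s[0])),np.linalg.norm(d1)/2,np.linalg.norm(C[1]-C[0]+C[2]-C[3])/2)
for tt in((355,179),(368,177)):
  for ss in((307,272),(295,285)):print(tri(ss,tt))
a=cv2.imread("pics/side3.png")[215:365,200:380];cv2.imwrite("pics/s3.png",cv2.resize(a,None,fx=4,fy=4,interpolation=cv2.INTER_CUBIC))
E
```

```text
[[ 0.5103 -0.3616  0.052 ]
 [ 0.5208 -0.3978  0.052 ]
 [ 0.4452 -0.4192  0.052 ]
 [ 0.4337 -0.3832  0.052 ]] [ 0.4775 -0.3904  0.052 ]
yaw 15.805223931717753 s 18.054552461520572 0.07902075063766353 0.03774921331001224
(array([ 0.5728, -0.3832,  0.0731]), np.float64(0.0016250467295465993))
(array([ 0.5633, -0.3879,  0.051 ]), np.float64(0.028422573737587067))
(array([ 0.5731, -0.4099,  0.0906]), np.float64(0.005599538280515214))
(array([ 0.564 , -0.4148,  0.0699]), np.float64(0.031276803780469736))
```

View pics/s3.png

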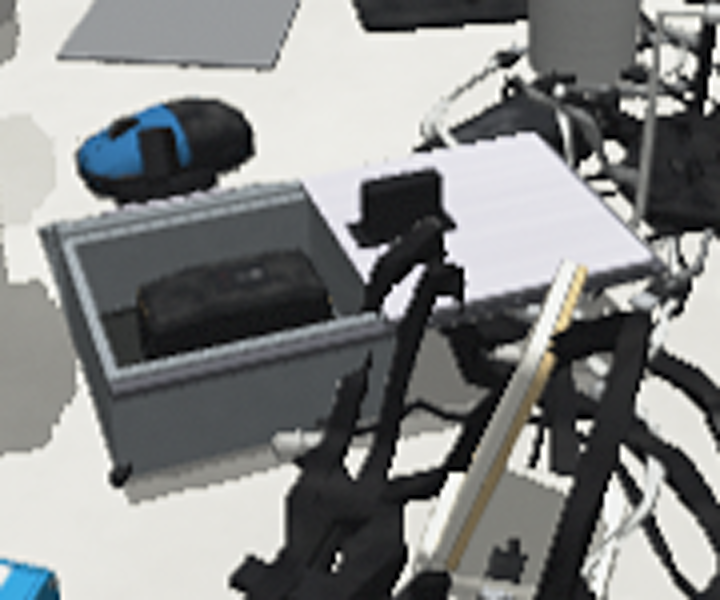

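```bash
python3 - <<'E'
from h import *
H=np.array([.4775,-.3905]);y=np.radians(15.8);D=down([np.cos(y),np.sin(y),0])
ctrl.command_gripper(.66)
ctrl.goto(np.r_[H,.15],D)
print(ctrl.move_l(np.r_[H,.030],.1,contact_N=5),ctrl.current_tool_pos(),ctrl.current_t())
F0=np.array(ctrl.current_contact_force());ctrl.command_gripper(.3)
print(ctrl.current_grip_width()*91,ctrl.current_grasp_force(),D.T@(np.array(ctrl.current_contact_force())-F0),ctrl.current_t())
E
```

```text
False [ 0.4778 -0.3908  0.0306] 26.1417
41.48567209634558 29.475419903174043 [ 1.1063 -0.3926 -5.5722] 26.5667
```

```bash
python3 - <<'E'
from h import *
P=np.array(ctrl.current_tool_pos());ctrl.move_l(np.r_[P[:2],.06],.05);ctrl.move_l(np.r_[P[:2],.19],.15)
print(ctrl.current_grip_width()*91,ctrl.current_grasp_force())
M=np.array([.4195,-.008]);D=down([.992,-.125,0])
ctrl.goto(np.r_[M,.15],D)
ctrl.move_l(np.r_[M,.045],.1)
ctrl.sleep(.3)
print(ctrl.move_l(np.r_[M,.010],.02,contact_N=3),ctrl.current_tool_pos(),ctrl.current_contact_force(),ctrl.current_t())
E
```

```text
41.44187679262307 29.497969136573374
True [ 0.4195 -0.008   0.022 ] [ 0.572  -0.2286  0.8674] 32.3917
```

```bash
python3 - <<'E'
from h import *
ctrl.command_gripper(.6);ctrl.sleep(.2)
P=np.array(ctrl.current_tool_pos());ctrl.move_l(np.r_[P[:2],.2],.12)
ctrl.movej([-79.899,28.281,77.091,0,74.628,-5.472])
im=ctrl.read_camera("top");cv2.imwrite("pics/top4.png",im);sd=ctrl.read_camera("side")
cv2.imwrite("pics/f.png",np.vstack([cv2.resize(im[130:280,90:440],(800,343)),cv2.resize(sd[170:280,190:390],(467,257)) if 0 else cv2.copyMakeBorder(cv2.resize(sd[170:280,190:390],(467,257)),0,0,0,333,0)]));print(ctrl.current_t())
E
```

```text
37.05
```

View pics/f.png

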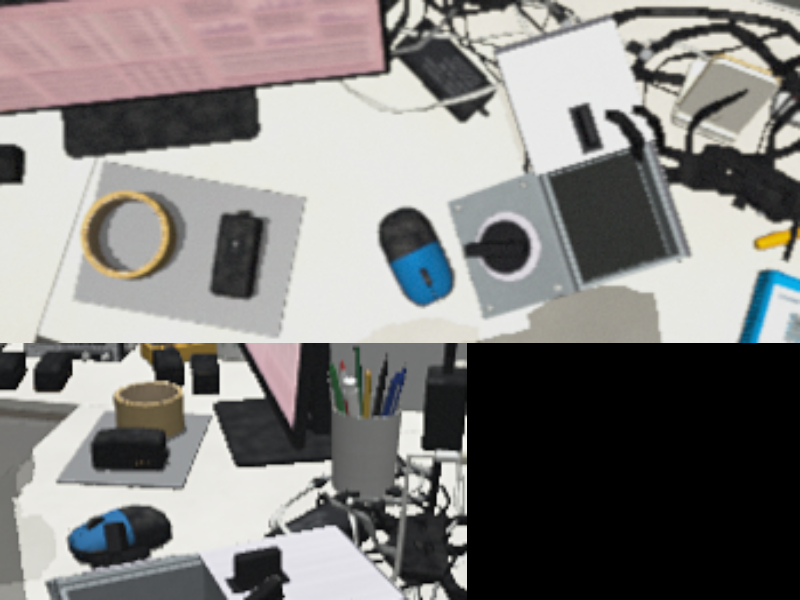

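The picture shows the head flat on the free end of the mat (238,255). The cover is fully open, and the tape roll, mouse and stand have not moved.

```bash
python3 -c "
from bench import ctrl
print(ctrl.sign_off())"
```

```text
the job is handed in; nothing more can be done
None
```

The sensor head is out of the lock box and lying flat on the free end of the mat, the cover is open against its stop with the knob left in the notch, nothing else was disturbed, and the job was handed in at about 37 s.

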